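Close the filler neck of a laboratory cooler

TASK

The cooler's coolant has been topped up: close its filler neck again with the blue cap that lies in the white tray. Set the cap level on the neck, turn it backward (counter-clockwise from above) under light pressure until its lugs drop past the thread starts, then screw it forward (clockwise) as far as it goes, so that it stays down on its orange seal when you let go and clear away. Never force it against the thread or wrench it, and leave the things standing about where they are.

Things in the scene. Friction and masses are not known exactly. Their poses are not given: they have to be found in the camera images.
- cap: Blue plastic screw cap, lying thread side down in the tray: 64 mm across (sixteen-sided ribbed skirt), 30 mm tall, flat closed top, about 60 g. Origin at the centre of its underside, z up along its axis. Grip it by the skirt from above, at any yaw, finger tips at least 3 mm above what it stands on.
- cap_lugs (a point): Point on the cap's axis 6 mm above its underside, amid its three inner lugs, 120 degrees apart, each 7 mm long, 3 mm thick, undersides 4.5 mm above the cap's underside. Unseen from outside; their place about the axis is not given. The bore clears the thread by 1.8 mm. Contact of cap and neck, all added up, over 30 N before the drop or 120 N later (2 Nm) spoils the thread.
- tray_floor (a point): Centre of the inner floor of the fixed white spill tray, 220 x 180 mm, rim 16 mm high, floor 4 mm above the bench. The cap stands on this floor.
- filler (a point): Point on the filler neck's axis level with the cooler's flat top, 205 mm above the bench; z is up. The white neck (core 42 mm, 53 mm over its thread) stands 30 mm above this point, its top 4 mm tapered. Heights below are of the cap's underside above this point: on top of the threads 10.5 to 15 mm, dropped onto the seal 8 mm, screwed home 5.2 mm.
- thread_starts (a point): Point on the neck's axis level with the tops of its three thread starts, 19 mm above point filler. Each thread runs 68 degrees clockwise from its start, sinking 4 mm, to an upright stop rib as high as the starts; then comes a 46 degree gap to the next start. How the starts stand about the axis differs each time and is not measured.
- seal_face (a point): Point on the neck's axis level with the free top of the orange ring seal (67 mm across) round its foot, 8 mm above point filler. It is springy, 6 N per mm: 17 N when the cap is home, and it lifts the cap unless the thread holds it. The last turn takes some 0.6 Nm (grip 20 N or more); 0.5 Nm more shows the stop.
- neck_rim (a point): Centre of the neck's open rim, 30 mm above point filler. A cap set on mostly rests on top of the threads: clockwise it jams at the ribs; counter-clockwise it climbs up to 4 mm and within 90 degrees drops through the gaps (it may drop at once). Then it turns back at most 30 degrees more; clockwise it is drawn down and stops home at the ribs, 68 to 98 degrees on.
- cooler: White bench-top recirculating cooler, fixed, 300 x 200 mm, top 205 mm high, dark control panel facing -x at yaw 0. Origin at the centre of its underside; the filler neck stands 75 mm from its centre toward the panel. A carrying handle 28 mm high runs across the top 75 mm on the other side of the centre.
- coolant_bottle: It is a bystander: leave it within 20 mm of where it stands. White bottle with red cap, 84 mm wide, 210 mm tall; origin at the centre of its underside.
- funnel: It is a bystander: leave it within 20 mm of where it stands. Yellow funnel standing mouth down, 104 mm wide, 105 mm tall; origin at the centre of its underside.
- sample_jar: It is a bystander: leave it within 20 mm of where it stands. Small amber jar with white lid, 60 mm wide, 70 mm tall; origin at the centre of its underside.
- screwdriver: It is a bystander: leave it within 20 mm of where it stands. Screwdriver with red handle, 190 mm long, lying along its x axis; origin under its middle.
- pan_tin: It is a bystander: leave it within 20 mm of where it stands. Round aluminium tin for sample pans, 66 mm wide, 22 mm tall; origin at the centre of its underside.
- tweezers: It is a bystander: leave it within 20 mm of where it stands. Steel tweezers, 130 mm long, lying along its x axis; origin under their middle.
- beaker: It is a bystander: leave it within 20 mm of where it stands. Empty glass beaker, 68 mm wide, 85 mm tall; origin at the centre of its underside.

How it is judged:
On the way:
1. the cap's lugs have dropped past the thread starts (z of cap in the frame of filler below 0.0092 m and horizontal distance between cap and filler below 0.004 m and angle between cap's own z axis and vertical below 0.06 rad), for 0.1 s.
At the end, for the whole second after the job is handed in: The cap sits on the filler neck by itself, untouched and at rest: its underside 3.5 to 6.1 mm above the cooler's top (fully home is 5.2 mm), within 3 mm of the neck's axis, tilted less than 3 degrees (z of cap in the frame of filler between 0.0035 and 0.0061 m and horizontal distance between cap and filler below 0.003 m and angle between cap's own z axis and vertical below 0.052 rad and linear speed of cap below 0.01 m/s).
It fails at once if the cap is pressed hard on top of the threads (more than 30 N before its lugs have dropped) (contact force between cap and cooler above 30 N and z of cap in the frame of filler above 0.0092 m).
It fails at once if the cap is wrenched on the neck (more than 120 N between them) (contact force between cap and cooler above 120 N).
It fails at once if a bystander is moved by more than 20 mm (distance of any of coolant_bottle, funnel, sample_jar, screwdriver, pan_tin, tweezers, beaker from where it was at the start of the episode above 0.02 m).
It also fails if it takes over 72 s, if anything falls off the work surface, if the arm or the gripper's body presses on something with over 40 N, if the wrist force passes 120 N, or if a joint passes its speed limit or range.

ROBOT

A 6-joint arm with a two-finger parallel gripper is mounted at the origin on the work surface. World frame = base frame: x ahead of the robot, y to its left, z up, the work surface at z = 0. Lengths are in m, angles in rad, forces in N, time in s.
With the tool pointing down it reaches from about 0.275 to 0.975 m from the base axis. Payload 8.4 kg.
Tool frame: the origin (TCP) lies on the centre line of the jaws, within the pads' length; the fingertips stand 14 mm ahead of it and the grasp point (between the pads) lies 5 mm behind it; z points along the fingers, y is the line along which they close (so a half turn about z gives the same grasp; the last joint's range is limited). The gripper opens to 92 mm and grips with 3 to 60 N. Pads are 20 mm wide; open, the fingers measure 128 mm over their backs; the gripper's body (75 mm by 189 mm) begins 69 mm behind the grasp point.
Start: joints at [-1.303, 0.353, 1.633, -0, 1.155, -0.002], TCP at [0.167, -0.602, 0.203] pointing down, gripper open.
Joint ranges: [-2.63, 2.63], [-0.92, 2.1], [0.06, 2.66], [-1.3, 4.44], [0, 2.69], [-3.02, 3.02]. Speed limits (rad/s): [2.22, 2.22, 2.79, 3.14, 3.14, 3.14].

INTERFACE

Orientations are given as a unit quaternion [w, x, y, z].
In Python, from station import bot, eyes gives the robot as it stands.
- The arm moves only by the tool apply_moves, never from a script. Its argument "series" is a list of rows, each an object with "twist": the turn, a rotation vector about the world's x, y, z in normalised numbers (1 is 180 degrees), a list of three; "linear": the shift along the world's x, y, z in a scale on which 1.0 is 500 mm, a list of three; "grip": the opening, from 0 (shut) to 1 (fully open). In form: [{"twist": [wx, wy, wz], "linear": [dx, dy, dz], "grip": grip}, ...]. A call has 1 to 12 rows; each row is the pose to reach, as a shift and turn from the pose commanded when the call began; what a row does not reach only later rows make up. A row lasts 1/10 s, in which the tool goes at most 50 mm and 8.59 degrees, less where a joint would pass 70% of its speed; a pose out of reach is approached as far as the arm can. A call with a gripper value outside its range is refused whole. The fingers move at their own pace and stop on an object; the grip force is fixed at half the most. Time passes only in rows, so rows that repeat a pose let the fingers close. It gives the time, the measured TCP pose, the force, the opening and the grip force at its end, in the units of the state.
- bot.observe(): the state, without advancing time (a new reading comes with each control period).
- eyes.capture(name): name is "side" or "top" or "wrist"; returns a dict with "img" (420x560x3 uint8, red, green, blue), "intrinsics" (3x3 intrinsics, pixels), "world_from_camera" (4x4, takes a point from camera to world coordinates). Camera axes: x right, y up, looking along -z (the intrinsics and any distortion apply to the point x, -y, -z); pixel columns grow to the right and rows downward; lengths in m; the calibration is good to about 2 mm. The wrist camera is an equidistant fisheye: a pixel r from the principal point sees the ray r / f radians off the axis. A picture is of the moment at which its call begins. There is no depth.
- bot.close_job(): hands the job in; it is judged then, once.
The state is a dict: "clock": time; "joint_positions": joint angles; "dq": joint speeds; "joint_efforts": joint torques, N m; "ee_pos": TCP position; "tcp_rot": TCP orientation; "ft_force": force on the tool from outside, world axes, zero at the start; "moment": the same for the moment, N m; "finger_gap": opening from 0.0 (shut) to 1.0 (fully open); "gripper_force": force on a finger pad.
Only numpy, scipy, OpenCV 4.12 (cv2) and the standard library are available. Lean on these libraries where they do the work, as an engineer would, in place of code of your own. Each camera call takes 0.05 s, during which the arm holds its last target. There are 200 camera calls.

## Working session

There is one attempt and no reset: what is moved stays moved. The work goes in short steps, Python scripts to look and compute and a tool call to move; the robot and the scene stay as the last step left them, time stands still between calls to the robot, and variables do not carry over. Pictures are saved under pics/ and viewed, at most 10 in all, crops included, and the job is handed in when it is done.

Besides the shell and the picture viewer there is one more tool, called after ">>>" by a JSON object that holds its "op" and its "data". apply_moves: Moves the arm, as the interface text tells. Its arguments: {"type":"object","properties":{"series":{"type":"array"}},"required":["series"]}

```bash
mkdir -p pics; cat > h.py <<'E'
import numpy as np, cv2
from station import bot, eyes
def snap(n,tag):
    c=eyes.capture(n); cv2.imwrite(f'pics/{tag}.png',c['img'][:,:,::-1]); np.savez(f'pics/{tag}.npz',K=c['intrinsics'],T=c['world_from_camera'],img=c['img']); return c
def ray(tag,u,v):
    d=np.load(f'pics/{tag}.npz'); K,T=d['K'],d['T']
    a=np.array([(u-K[0,2])/K[0,0],(v-K[1,2])/K[1,1]])
    if 'wrist' in tag:
        r=np.hypot(*a); s=np.sin(r)/max(r,1e-9); q=np.array([a[0]*s,-a[1]*s,-np.cos(r)])
    else: q=np.array([a[0],-a[1],-1.])
    q=T[:3,:3]@q; return T[:3,3],q/np.linalg.norm(q)
def tri(*obs):
    A=np.zeros((3,3));b=np.zeros(3)
    for o in obs:
        p,d=ray(*o);M=np.eye(3)-np.outer(d,d);A+=M;b+=M@p
    x=np.linalg.solve(A,b)
    return x,[round(1000*float(np.linalg.norm(np.cross(x-ray(*o)[0],ray(*o)[1]))),1) for o in obs]
def atz(o,z):
    p,d=ray(*o); return p+d*(z-p[2])/d[2]
E
python3 - <<'E'
from h import *
for n in('top','side','wrist'): c=snap(n,n+'0'); print(n,c['intrinsics'].round(1).tolist(),c['world_from_camera'].round(3).tolist())
a=[cv2.imread(f'pics/{n}0.png') for n in('top','side')]
print(bot.observe())
E
```

```text
top [[427.9, 0.0, 289.5], [0.0, 427.9, 210.0], [0.0, 0.0, 1.0]] [[0.009, 0.984, -0.179, 0.355], [-1.0, 0.006, -0.013, -0.132], [-0.012, 0.179, 0.984, 1.35], [0.0, 0.0, 0.0, 1.0]]
side [[406.7, 0.0, 277.2], [0.0, 406.7, 212.3], [0.0, 0.0, 1.0]] [[-0.976, 0.126, -0.176, 0.353], [-0.216, -0.63, 0.746, 0.882], [-0.017, 0.766, 0.643, 1.025], [0.0, 0.0, 0.0, 1.0]]
wrist [[325.2, 0.0, 278.9], [0.0, 325.2, 211.6], [0.0, 0.0, 1.0]] [[0.267, 0.93, 0.254, 0.238], [-0.964, 0.258, 0.069, -0.583], [-0.001, -0.263, 0.965, 0.384], [0.0, 0.0, 0.0, 1.0]]
{'clock': 0.15, 'joint_positions': array([-1.30341438e+00,  3.53490064e-01,  1.63395570e+00,  1.64861941e-05,
        1.15520421e+00, -2.39673506e-03]), 'dq': array([ 0.00073004, -0.00121706, -0.00026834,  0.00134236,  0.00244092,
        0.00105786]), 'joint_efforts': array([ 4.98037789e-04, -5.94207931e+01, -3.34469283e+01,  6.98278891e-02,
        2.04650924e-02, -7.61857086e-05]), 'ee_pos': array([ 0.16647799, -0.60201494,  0.20293878]), 'tcp_rot': array([-5.25024852e-04,  9.90916528e-01,  1.34477338e-01, -6.23654989e-05]), 'ft_force': array([ 0.09099162,  0.3203707 , -0.7052816 ]), 'moment': array([0.05279825, 0.06212968, 0.01498442]), 'gripper_force': 0.0, 'finger_gap': 1.0020367205946077}
```

View pics/top0.png

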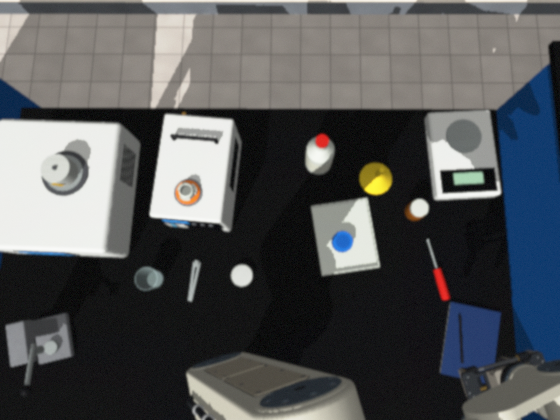

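View pics/side0.png

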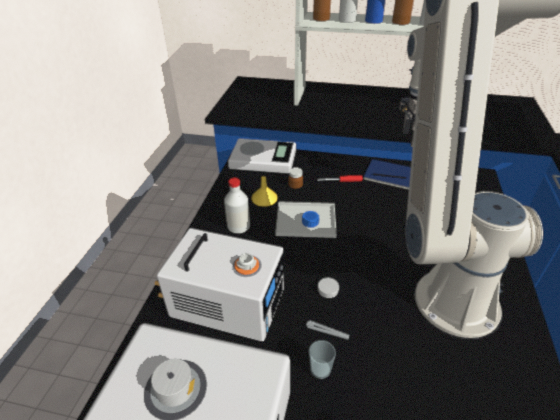

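The top view shows the cap at about (343,241) and the neck at about (187,192). In the side view the cap is near (311,219) and the neck near (247,262). Next I'll enlarge these.

```bash
python3 - <<'E'
from h import *
t=cv2.imread('pics/top0.png');s=cv2.imread('pics/side0.png')
def cr(im,u,v): return cv2.resize(im[v-18:v+19,u-25:u+25],(400,296),interpolation=cv2.INTER_CUBIC)
cv2.imwrite('pics/m0.png',np.vstack([np.hstack([cr(t,343,241),cr(t,187,192)]),np.hstack([cr(s,311,219),cr(s,247,262)])]))
print(tri(('top0',343,240),('side0',311,216)))
# blue mask centroids
for n,(u,v) in(('top',(343,241)),('side',(311,219))):
    im=np.load(f'pics/{n}0.npz')['img'].astype(int)[v-25:v+25,u-30:u+30]
    m=(im[:,:,2]>im[:,:,0]+50);ys,xs=np.nonzero(m);print(n,xs.mean()+u-30,ys.mean()+v-25,xs.min()+u-30,xs.max()+u-30,ys.min()+v-25,ys.max()+v-25)
for n,(u,v) in(('top',(187,192)),('side',(247,262))):
    im=np.load(f'pics/{n}0.npz')['img'].astype(int)[v-25:v+25,u-30:u+30]
    m=(im[:,:,0]>im[:,:,2]+60);ys,xs=np.nonzero(m);print('orange',n,xs.mean()+u-30,ys.mean()+v-25,xs.min()+u-30,xs.max()+u-30,ys.min()+v-25,ys.max()+v-25)
E
```

```text
(array([ 0.49974859, -0.28087101,  0.02624262]), [3.1, 3.1])
top 342.12947658402203 241.10743801652893 332 352 231 251
side 310.20851063829787 218.64255319148936 302 318 211 227
orange top 188.3181818181818 193.97727272727272 175 200 180 204
orange side 247.64473684210526 268.2828947368421 235 258 257 274
```

View pics/m0.png

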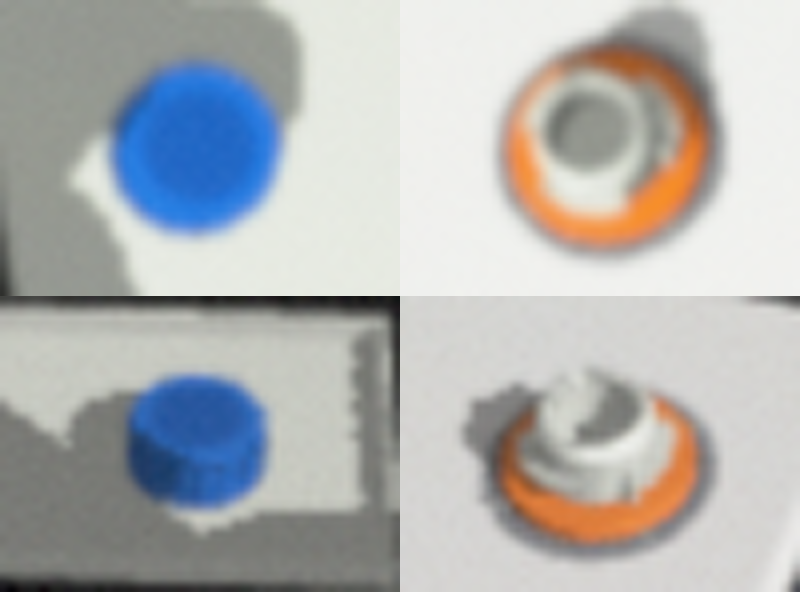

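Top view crop: cap top centre at (342.3,240.7), rim centre at (185.4,190.2), seal centre at (187.2,192.1). Side view crop: cap top centre at (310.4,215.2), rim centre at (247,258), seal centre at (246.6,265.6).

```bash
python3 - <<'E'
from h import *
print('cap',tri(('top0',342.3,240.7),('side0',310.4,215.2)), atz(('top0',342.3,240.7),.034),atz(('side0',310.4,215.2),.034))
print('rim',tri(('top0',185.4,190.2),('side0',247,258)),atz(('top0',185.4,190.2),.235),atz(('side0',247,258),.235))
print('seal',tri(('top0',187.2,192.1),('side0',246.6,265.6)),atz(('top0',187.2,192.1),.213),atz(('side0',246.6,265.6),.213))
# cooler yaw: panel-side top edge in top view and side
for n,u,v in(('bottle',322,141),('funnel',376,178)): print(n,atz(('top0',u,v),.15))
for u,v in((152,216),(229,229),(240,122),(166,115)): print('cooler corner',atz(('top0',u,v),.205))
T=np.load('pics/wrist0.npz')['T']; o=bot.observe()
from scipy.spatial.transform import Rotation as R
q=o['tcp_rot'];Rt=R.from_quat([q[1],q[2],q[3],q[0]]).as_matrix()
print(Rt.round(3)); print('cam in tcp',(Rt.T@(T[:3,3]-o['ee_pos'])).round(3),(Rt.T@T[:3,:3]).round(3).tolist())
E
```

```text
cap (array([ 0.49936829, -0.27799024,  0.03206791]), [0.7, 0.7]) [ 0.49986426 -0.27776049  0.034     ] [ 0.4983742  -0.27567025  0.034     ]
rim (array([0.6099676 , 0.16308765, 0.23124835]), [1.2, 1.2]) [0.61035411 0.16226785 0.235     ] [0.60748763 0.16665871 0.235     ]
seal (array([0.61171923, 0.16535557, 0.20312573]), [0.6, 0.6]) [0.61010697 0.16287374 0.213     ] [0.60800662 0.17404361 0.213     ]
bottle [ 0.7801007  -0.20938623  0.15      ]
funnel [ 0.66913655 -0.36431164  0.15      ]
cooler corner [0.54468932 0.25762685 0.205     ]
cooler corner [0.5105026  0.04639429 0.205     ]
cooler corner [0.81586994 0.02564533 0.205     ]
cooler corner [0.83607119 0.23705173 0.205     ]
[[ 0.964  0.267 -0.   ]
 [ 0.267 -0.964  0.001]
 [ 0.    -0.001 -1.   ]]
cam in tcp [ 0.074  0.    -0.181] [[0.0, 0.965, 0.263], [1.0, -0.0, -0.0], [-0.0, 0.263, -0.965]]
```

Careful with the scale: shifts go in shares of 500 mm and turns go in shares of 180 degrees. That gives: 332 mm / 500 = 0.664, 325 mm / 500 = 0.65, 75 degrees / 180 = 0.4167.

>>> {"op": "apply_moves", "data": {"series": [{"twist": [0,0,0.0389],"linear": [0.066,0.064,0],"grip": 1},{"twist": [0,0,0.0833],"linear": [0.132,0.13,0],"grip": 1},{"twist": [0,0,0.1222],"linear": [0.2,0.196,0],"grip": 1},{"twist": [0,0,0.1667],"linear": [0.266,0.26,0],"grip": 1},{"twist": [0,0,0.2056],"linear": [0.332,0.326,0],"grip": 1},{"twist": [0,0,0.25],"linear": [0.4,0.392,0],"grip": 1},{"twist": [0,0,0.2889],"linear": [0.466,0.456,-0.02],"grip": 1},{"twist": [0,0,0.3333],"linear": [0.532,0.52,-0.04],"grip": 1},{"twist": [0,0,0.3722],"linear": [0.6,0.586,-0.06],"grip": 1},{"twist": [0,0,0.4167],"linear": [0.664,0.65,-0.08],"grip": 1},{"twist": [0,0,0.4167],"linear": [0.664,0.65,-0.08],"grip": 1},{"twist": [0,0,0.4167],"linear": [0.664,0.65,-0.08],"grip": 1}]}}

```text
clock: 1.35
ee_pos: [0.4986, -0.2766, 0.163]
tcp_rot: [-0.001, 0.704, 0.71, -0.0]
ft_force: [-0.6, -0.3, 0.8]
finger_gap: 0.999
gripper_force: 0.0
```

```bash
python3 - <<'E'
from h import *
c=snap('wrist','wrist1');o=bot.observe();print(o['ee_pos'],o['joint_positions'],o['tcp_rot'],o['ft_force'])
im=c['img'].astype(int);m=((im[:,:,2]>im[:,:,0]+50)).astype(np.uint8)
n,l,s,ce=cv2.connectedComponentsWithStats(m)
for i in range(1,n):
    if s[i,4]>200:print(s[i],ce[i],atz(('wrist1',*ce[i]),.034))
E
```

```text
[ 0.49814806 -0.27753264  0.1633381 ] [-5.10643495e-01  3.11339657e-01  1.79095086e+00 -5.12000923e-04
  1.03997878e+00 -5.17619347e-01] [-2.66803982e-04  7.04544074e-01  7.09660119e-01 -3.03311365e-04] [-0.04644192 -0.59042504 -0.66226603]
[ 247  166   66   67 3387] [279.79893711 199.83613818] [ 0.49927563 -0.2756303   0.034     ]
```

View pics/wrist1.png

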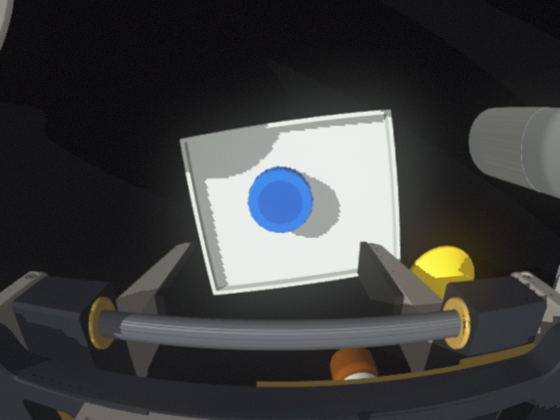

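The wrist view has the cap near (280,201), in the clear between the jaw lines. I'll cross-check its height from the three views, then descend.

```bash
python3 - <<'E'
from h import *
print(tri(('top0',342.3,240.7),('side0',310.4,215.2),('wrist1',280,201.3)),atz(('wrist1',280,201.3),.034))
E
```

```text
(array([ 0.49939874, -0.27778424,  0.03217213]), [0.7, 0.8, 0.3]) [ 0.49948731 -0.2771036   0.034     ]
```

>>> {"op": "apply_moves", "data": {"series": [{"twist": [0,0,0],"linear": [0.001,0.001,-0.07],"grip": 1},{"twist": [0,0,0],"linear": [0.001,0.001,-0.14],"grip": 1},{"twist": [0,0,0],"linear": [0.001,0.001,-0.2],"grip": 1},{"twist": [0,0,0],"linear": [0.001,0.001,-0.24],"grip": 1},{"twist": [0,0,0],"linear": [0.001,0.001,-0.266],"grip": 1},{"twist": [0,0,0],"linear": [0.001,0.001,-0.278],"grip": 1},{"twist": [0,0,0],"linear": [0.001,0.001,-0.278],"grip": 1},{"twist": [0,0,0],"linear": [0.001,0.001,-0.278],"grip": 1}]}}

```text
clock: 2.2
ee_pos: [0.4995, -0.2775, 0.0254]
tcp_rot: [0.001, 0.705, 0.71, 0.0]
ft_force: [0.4, 0.1, 0.1]
finger_gap: 0.999
gripper_force: 0.0
```

Converted, -2.5 mm / 500 = -0.005.

>>> {"op": "apply_moves", "data": {"series": [{"twist": [0,0,0],"linear": [0,0,-0.005],"grip": 1},{"twist": [0,0,0],"linear": [0,0,-0.005],"grip": 0.8},{"twist": [0,0,0],"linear": [0,0,-0.005],"grip": 0.6},{"twist": [0,0,0],"linear": [0,0,-0.005],"grip": 0.4},{"twist": [0,0,0],"linear": [0,0,-0.005],"grip": 0.4},{"twist": [0,0,0],"linear": [0,0,-0.005],"grip": 0.4},{"twist": [0,0,0],"linear": [0,0,-0.005],"grip": 0.4},{"twist": [0,0,0],"linear": [0,0,-0.005],"grip": 0.4},{"twist": [0,0,0],"linear": [0,0,-0.005],"grip": 0.4},{"twist": [0,0,0],"linear": [0,0,-0.005],"grip": 0.4}]}}

```text
clock: 3.2
ee_pos: [0.4978, -0.2773, 0.0238]
tcp_rot: [-0.001, 0.704, 0.71, -0.001]
ft_force: [-12.6, 0.1, 26.1]
finger_gap: 0.547
gripper_force: 30.5
```

```bash
python3 - <<'E'
from h import *
snap('wrist','wrist2');o=bot.observe();print(o['ee_pos'],o['ft_force'],o['moment'],o['finger_gap'],o['gripper_force'])
c=snap('side','side2')['img']
a=cv2.imread('pics/wrist2.png')[100:320,180:400];b=cv2.resize(c[170:270,260:360,::-1],(400,400))
cv2.imwrite('pics/m2.png',np.hstack([cv2.resize(a,(400,400)),b]))
E
```

```text
[ 0.49779913 -0.27729071  0.02382603] [-15.95054421   0.93391713  28.32063222] [-7.07299863e-02  2.24928122e+00 -1.13091992e-03] 0.5471896132686589 31.80312845190656
```

View pics/m2.png

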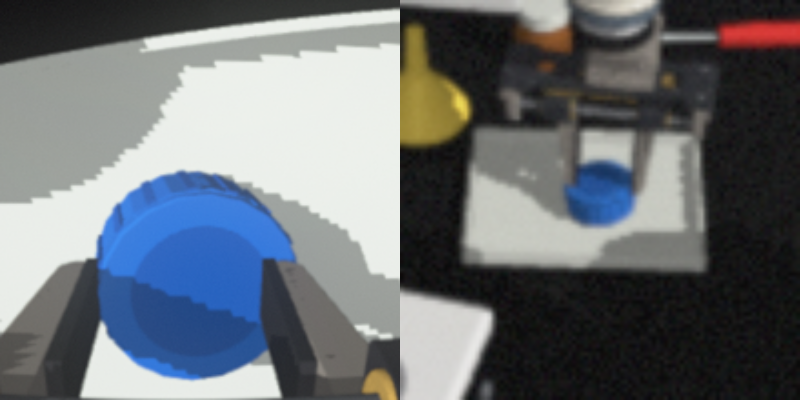

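The left (-x) finger sits at the cap's edge. The right (+x) finger overlaps the cap outline, the opening is only 50 mm and there is 26 N upward, so this grasp is bad. I'll open and look again.

Converted, 1 mm / 500 = 0.002.

>>> {"op": "apply_moves", "data": {"series": [{"twist": [0,0,0],"linear": [0,0,0.002],"grip": 0.6},{"twist": [0,0,0],"linear": [0,0,0.002],"grip": 0.7},{"twist": [0,0,0],"linear": [0,0,0.002],"grip": 0.85},{"twist": [0,0,0],"linear": [0,0,0.002],"grip": 1},{"twist": [0,0,0],"linear": [0,0,0.002],"grip": 1},{"twist": [0,0,0],"linear": [0,0,0.002],"grip": 1},{"twist": [0,0,0],"linear": [0,0,0.002],"grip": 1}]}}

```text
clock: 4.0
ee_pos: [0.4987, -0.2767, 0.0227]
tcp_rot: [-0.0, 0.704, 0.71, -0.0]
ft_force: [0.1, -1.0, -0.2]
finger_gap: 1.004
gripper_force: 0.0
```

```bash
python3 - <<'E'
from h import *
snap('wrist','wrist3');o=bot.observe();print(o['ee_pos'],o['ft_force'],o['moment'],o['finger_gap'],o['gripper_force'])
c=snap('side','side3')['img']
a=cv2.imread('pics/wrist3.png')[100:320,170:410];b=cv2.resize(c[180:250,260:350,::-1],(360,400),interpolation=2)
cv2.imwrite('pics/m3.png',np.hstack([cv2.resize(a,(436,400)),b]))
E
```

```text
[ 0.49871796 -0.27669248  0.02266661] [ 0.09465113 -0.40514417 -0.11063489] [ 0.03454138 -0.10000054  0.03654915] 0.998250973333961 0.0
```

View pics/m3.png

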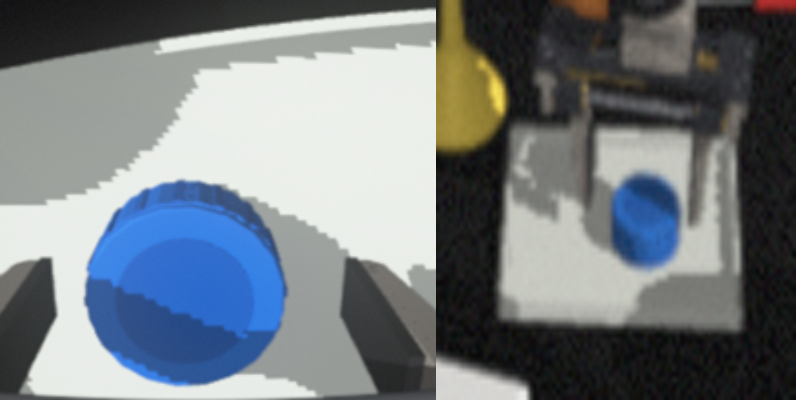

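Opened, the cap is level again and free, about 4 mm left (-x) of the jaw centre. I'll measure its new place against the TCP.

```bash
python3 - <<'E'
from h import *
print(atz(('wrist3',272.1,261.7),.034), atz(('wrist1',280,201.3),.034))
def proj(tag,P):
    d=np.load(f'pics/{tag}.npz');K,T=d['K'],d['T'];p=T[:3,:3].T@(np.array(P)-T[:3,3]);x,y,z=p[0],-p[1],-p[2]
    r=np.hypot(x,y);t=np.arctan2(r,z);return (K[0,2]+K[0,0]*t*x/r,K[1,2]+K[1,1]*t*y/r)
def crop(u,v): return ((u-170)*436/240,(v-100)/.55)
e=bot.observe()['ee_pos'];
for s in(-1,1):
  for z in(-.014,0.005,.02): print(s,z,np.round(crop(*proj('wrist3',e+[s*.046,.010,z])),0))
im=np.load('pics/side3.npz')['img'].astype(int)[195:240,290:330];m=im[:,:,2]>im[:,:,0]+50
ys,xs=np.nonzero(m);print('side',xs.min()+290,xs.max()+290,ys.min()+195,ys.max()+195)
E
```

```text
[ 0.4949375  -0.27914587  0.034     ] [ 0.49948731 -0.2771036   0.034     ]
-1 -0.014 [ 68. 230.]
-1 0.005 [ 56. 248.]
-1 0.02 [ 45. 265.]
1 -0.014 [328. 232.]
1 0.005 [340. 251.]
1 0.02 [351. 267.]
side 304 320 211 226
```

```bash
python3 - <<'E'
from h import *
w=lambda x,y:('wrist3',170+x*240/436,100+y*.55)
s=lambda x,y:('side3',260+(x-436)/4,180+y*.175)
for n,a,b in(('+x',(347,284),(587,205)),('-x',(55,284),(695,222)),('cap',(185.5,294),(647,198))): print(n,tri(w(*a),s(*b)))
for z in(.01,.02,.03,.04): print(z,atz(w(347,258),z)-atz(w(52,258),z),atz(w(55,284),z))
a=cv2.imread('pics/side3.png')[190:245,270:345];cv2.imwrite('pics/m4.png',cv2.resize(a,(750,550),interpolation=2))
E
```

```text
+x (array([ 0.54917013, -0.28245034,  0.01750447]), [1.8, 1.8])
-x (array([ 0.44632921, -0.28608284,  0.01471459]), [2.0, 2.0])
cap (array([ 0.49256709, -0.27984209,  0.03388158]), [2.4, 2.4])
0.01 [0.10565357 0.00091534 0.        ] [ 0.44688978 -0.2869963   0.01      ]
0.02 [0.1002115  0.00086819 0.        ] [ 0.44954766 -0.28268028  0.02      ]
0.03 [0.09476943 0.00082105 0.        ] [ 0.45220554 -0.27836426  0.03      ]
0.04 [8.93273627e-02 7.73897419e-04 2.77555756e-17] [ 0.45486343 -0.27404824  0.04      ]
```

View pics/m4.png

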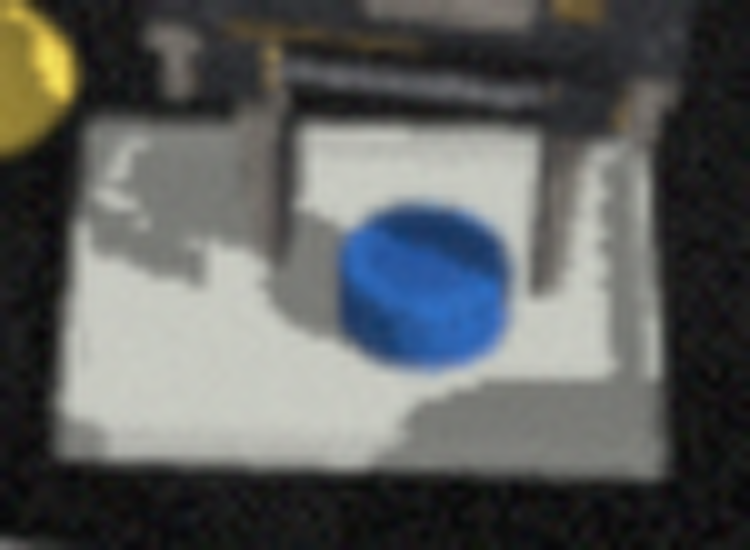

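The tips sit level with the cap's top: in the wrist view their 92 mm spread has the same scale as the cap's top face, and the side view agrees at about z 0.03. So they reach less far than the text says. I'll recentre, go down in part and check again.

Converted, -10 mm / 500 = -0.02, -8 mm / 500 = -0.016.

>>> {"op": "apply_moves", "data": {"series": [{"twist": [0,0,0],"linear": [-0.008,-0.004,0],"grip": 1},{"twist": [0,0,0],"linear": [-0.008,-0.004,-0.008],"grip": 1},{"twist": [0,0,0],"linear": [-0.008,-0.004,-0.016],"grip": 1},{"twist": [0,0,0],"linear": [-0.008,-0.004,-0.02],"grip": 1},{"twist": [0,0,0],"linear": [-0.008,-0.004,-0.02],"grip": 1},{"twist": [0,0,0],"linear": [-0.008,-0.004,-0.02],"grip": 1}]}}

```text
clock: 4.7
ee_pos: [0.4951, -0.2788, 0.0129]
tcp_rot: [-0.0, 0.704, 0.71, -0.0]
ft_force: [-0.0, -0.3, -0.0]
finger_gap: 1.0
gripper_force: 0.0
```

```bash
python3 - <<'E'
from h import *
snap('wrist','wrist4');o=bot.observe();print(o['ee_pos'],o['ft_force'],o['finger_gap'])
c=snap('side','side4')['img']
a=cv2.imread('pics/wrist4.png')[140:320,170:410];b=cv2.resize(c[180:250,260:350,::-1],(360,400),interpolation=2)
cv2.imwrite('pics/m5.png',np.hstack([cv2.resize(a,(436,400)),b]))
E
```

```text
[ 0.49516527 -0.27888568  0.01296445] [ 0.31270564 -0.23611332  0.78206316] 0.9964892532889861
```

View pics/m5.png

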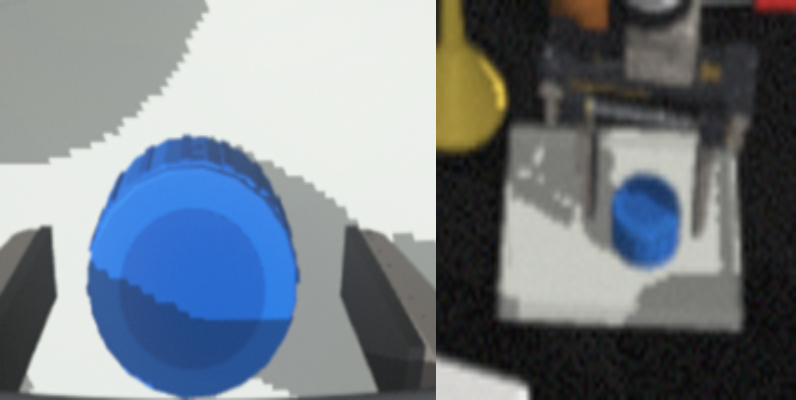

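No contact at TCP z 0.013, where the stated tip offset would already be in the floor. So the tips are really about 24 mm higher than stated; here they are near z 0.022. Going down a little more, slowly.

>>> {"op": "apply_moves", "data": {"series": [{"twist": [0,0,0],"linear": [-0.003,0,-0.008],"grip": 1},{"twist": [0,0,0],"linear": [-0.003,0,-0.014],"grip": 1},{"twist": [0,0,0],"linear": [-0.003,0,-0.018],"grip": 1},{"twist": [0,0,0],"linear": [-0.003,0,-0.02],"grip": 1},{"twist": [0,0,0],"linear": [-0.003,0,-0.02],"grip": 1}]}}

```text
clock: 5.3
ee_pos: [0.4935, -0.2788, 0.0028]
tcp_rot: [-0.0, 0.704, 0.71, -0.0]
ft_force: [-0.5, -0.4, 1.0]
finger_gap: 0.998
gripper_force: 0.0
```

```bash
python3 - <<'E'
from h import *
o=bot.observe();print(o['ee_pos'],o['ft_force'],o['moment'],o['finger_gap'])
E
```

```text
[ 0.49348458 -0.27879704  0.00275073] [-0.51125148 -0.35051017  0.96312382] [-0.0223158  -0.10894006  0.02901307] 0.99821394651024
```

Converted, -1 mm / 500 = -0.002.

>>> {"op": "apply_moves", "data": {"series": [{"twist": [0,0,0],"linear": [0,0,-0.002],"grip": 0.9},{"twist": [0,0,0],"linear": [0,0,-0.002],"grip": 0.8},{"twist": [0,0,0],"linear": [0,0,-0.002],"grip": 0.72},{"twist": [0,0,0],"linear": [0,0,-0.002],"grip": 0.66},{"twist": [0,0,0],"linear": [0,0,-0.002],"grip": 0.6},{"twist": [0,0,0],"linear": [0,0,-0.002],"grip": 0.5},{"twist": [0,0,0],"linear": [0,0,-0.002],"grip": 0.5},{"twist": [0,0,0],"linear": [0,0,-0.002],"grip": 0.5}]}}

```text
clock: 6.1
ee_pos: [0.4936, -0.2789, 0.002]
tcp_rot: [0.0, 0.704, 0.71, 0.0]
ft_force: [-0.4, 0.2, 1.1]
finger_gap: 0.694
gripper_force: 30.0
```

Opening is 63.8 mm with 30 N grip and no side force: a good grasp. Lifting.

Converted, 280 mm / 500 = 0.56, 265 mm / 500 = 0.53.

>>> {"op": "apply_moves", "data": {"series": [{"twist": [0,0,0],"linear": [0,0,0.016],"grip": 0.5},{"twist": [0,0,0],"linear": [0,0,0.05],"grip": 0.5},{"twist": [0,0,0],"linear": [0,0,0.12],"grip": 0.5},{"twist": [0,0,0],"linear": [0,0,0.21],"grip": 0.5},{"twist": [0,0,0],"linear": [0,0,0.3],"grip": 0.5},{"twist": [0,0,0],"linear": [0,0,0.39],"grip": 0.5},{"twist": [0,0,0],"linear": [0,0,0.47],"grip": 0.5},{"twist": [0,0,0],"linear": [0,0,0.53],"grip": 0.5},{"twist": [0,0,0],"linear": [0,0,0.56],"grip": 0.5},{"twist": [0,0,0],"linear": [0,0,0.56],"grip": 0.5}]}}

```text
clock: 7.1
ee_pos: [0.4945, -0.2794, 0.285]
tcp_rot: [0.002, 0.704, 0.71, 0.001]
ft_force: [-0.4, -0.3, -0.5]
finger_gap: 0.695
gripper_force: 30.0
```

Converted, 350 mm / 500 = 0.7, 342 mm / 500 = 0.684.

>>> {"op": "apply_moves", "data": {"series": [{"twist": [0,0,0],"linear": [0.02,0.08,0],"grip": 0.5},{"twist": [0,0,0],"linear": [0.044,0.168,0],"grip": 0.5},{"twist": [0,0,0],"linear": [0.066,0.256,0],"grip": 0.5},{"twist": [0,0,0],"linear": [0.09,0.344,0],"grip": 0.5},{"twist": [0,0,0],"linear": [0.112,0.432,0],"grip": 0.5},{"twist": [0,0,0],"linear": [0.136,0.52,0],"grip": 0.5},{"twist": [0,0,0],"linear": [0.158,0.608,0],"grip": 0.5},{"twist": [0,0,0],"linear": [0.18,0.684,0],"grip": 0.5},{"twist": [0,0,0],"linear": [0.184,0.7,0],"grip": 0.5},{"twist": [0,0,0],"linear": [0.184,0.7,0],"grip": 0.5},{"twist": [0,0,0],"linear": [0.184,0.7,0],"grip": 0.5}]}}

```text
clock: 8.2
ee_pos: [0.5849, 0.0702, 0.2812]
tcp_rot: [-0.0, 0.704, 0.71, -0.001]
ft_force: [0.7, 0.2, -0.4]
finger_gap: 0.691
gripper_force: 30.0
```

```bash
python3 - <<'E'
from h import *
snap('wrist','wrist5');snap('side','side5');snap('top','top5');o=bot.observe();print(o['ee_pos'],o['joint_positions'],o['ft_force'],o['moment'],o['finger_gap'])
d=np.load('pics/wrist5.npz');im=d['img']
a=cv2.resize(cv2.imread('pics/wrist5.png'),(800,600));cv2.imwrite('pics/m6.png',a)
E
```

```text
[0.5852428  0.06967583 0.28184981] [ 1.16128591e-01  2.33220002e-01  1.62095186e+00 -2.92966580e-04
  1.28782485e+00  1.09824461e-01] [ 0.11891078 -0.52972409 -0.24122099] [-0.05408352 -0.08225409  0.0039449 ] 0.6923047728579653
```

View pics/m6.png

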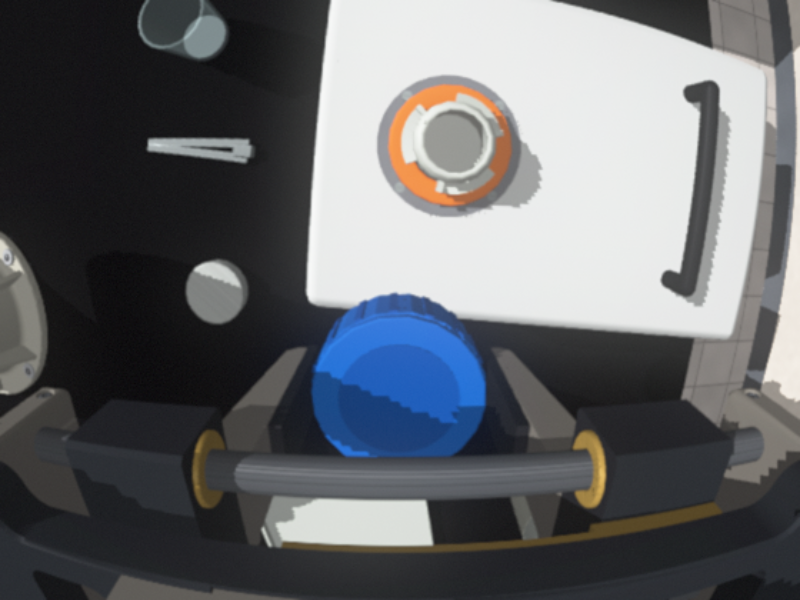

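The wrist view shows the neck rim centred at (453,140) and the orange seal at (450,145) in the 800-pixel picture. The held cap's top is near (399,386), and the way is clear.

```bash
python3 - <<'E'
from h import *
f=.7
rim=('wrist5',454.5*f-.15,140.5*f-.15); print('rim',atz(rim,.235),tri(rim,('top0',185.4,190.2)),tri(rim,('side0',247,258)),tri(rim,('top0',185.4,190.2),('side0',247,258)))
print('seal',atz(('wrist5',450*f,145*f),.213))
print('cap',atz(('wrist5',399*f,386*f),.314))
d=np.load('pics/wrist5.npz');im=d['img'].astype(int);m=(im[:,:,0]>im[:,:,2]+60)&(im[:,:,0]>180);m[:40]=0;m[160:]=0;m[:,:250]=0;m[:,400:]=0
pts=np.argwhere(m)[:,::-1].astype(np.int32);h=cv2.convexHull(pts);e=cv2.fitEllipse(h);print(e,atz(('wrist5',*e[0]),.213))
E
```

```text
rim [0.61108802 0.16315407 0.235     ] (array([0.61164591, 0.16364811, 0.229631  ]), [0.1, 0.1]) (array([0.61017174, 0.16319271, 0.23104228]), [1.4, 1.4]) (array([0.61050273, 0.16321212, 0.23119502]), [1.0, 0.7, 1.7])
seal [0.61136971 0.16238328 0.213     ]
cap [0.5852166  0.07268247 0.314     ]
((314.15972900390625, 100.88495635986328), (84.38008117675781, 85.86720275878906), 110.94234466552734) [0.61072268 0.16283844 0.213     ]
```

>>> {"op": "apply_moves", "data": {"series": [{"twist": [0,0,0],"linear": [0.016,0.06,0],"grip": 0.5},{"twist": [0,0,0],"linear": [0.032,0.12,0],"grip": 0.5},{"twist": [0,0,0],"linear": [0.048,0.168,-0.01],"grip": 0.5},{"twist": [0,0,0],"linear": [0.052,0.184,-0.03],"grip": 0.5},{"twist": [0,0,0],"linear": [0.052,0.184,-0.06],"grip": 0.5},{"twist": [0,0,0],"linear": [0.052,0.184,-0.076],"grip": 0.5},{"twist": [0,0,0],"linear": [0.052,0.184,-0.076],"grip": 0.5},{"twist": [0,0,0],"linear": [0.052,0.184,-0.076],"grip": 0.5}]}}

```text
clock: 9.15
ee_pos: [0.6114, 0.162, 0.2439]
tcp_rot: [-0.0, 0.705, 0.71, -0.0]
ft_force: [0.4, 0.1, -0.7]
finger_gap: 0.692
gripper_force: 30.0
```

```bash
python3 - <<'E'
from h import *
o=bot.observe();print(o['ee_pos'],o['ft_force'],o['moment'])
for n in('top','side','wrist'): snap(n,n+'6')
z=o['ee_pos'][2]+.032
def blob(tag,u0,u1,v0,v1):
    im=np.load(f'pics/{tag}.npz')['img'].astype(int);m=im[:,:,2]>im[:,:,0]+50
    k=np.zeros_like(m);k[v0:v1,u0:u1]=1;m&=k;ys,xs=np.nonzero(m);return len(xs),xs.mean().round(1),ys.mean().round(1),xs.min(),xs.max(),ys.min(),ys.max()
for a in(('top6',150,230,150,225),('side6',215,285,225,285),('wrist6',180,380,150,400)): print(a[0],blob(*a))
t=[cv2.resize(cv2.imread(f'pics/{n}6.png')[v-25:v+30,u-35:u+35],(400,314),interpolation=2) for n,u,v in(('top',187,190),('side',247,255))]
w=cv2.resize(cv2.imread('pics/wrist6.png')[60:340,160:400],(400,466))[:286]
cv2.imwrite('pics/m7.png',np.vstack([np.hstack(t),np.hstack([w,np.zeros((286,400,3),np.uint8)])]))
E
```

```text
[0.6113618  0.1620338  0.24386708] [ 0.38794499  0.088533   -0.73904541] [-0.02876746 -0.06177818  0.02513496]
top6 (268, np.float64(189.1), np.float64(189.5), np.int64(183), np.int64(196), np.int64(175), np.int64(224))
side6 (508, np.float64(246.2), np.float64(251.1), np.int64(233), np.int64(274), np.int64(238), np.int64(284))
wrist6 (11344, np.float64(278.6), np.float64(266.3), np.int64(218), np.int64(340), np.int64(205), np.int64(319))
```

View pics/m7.png

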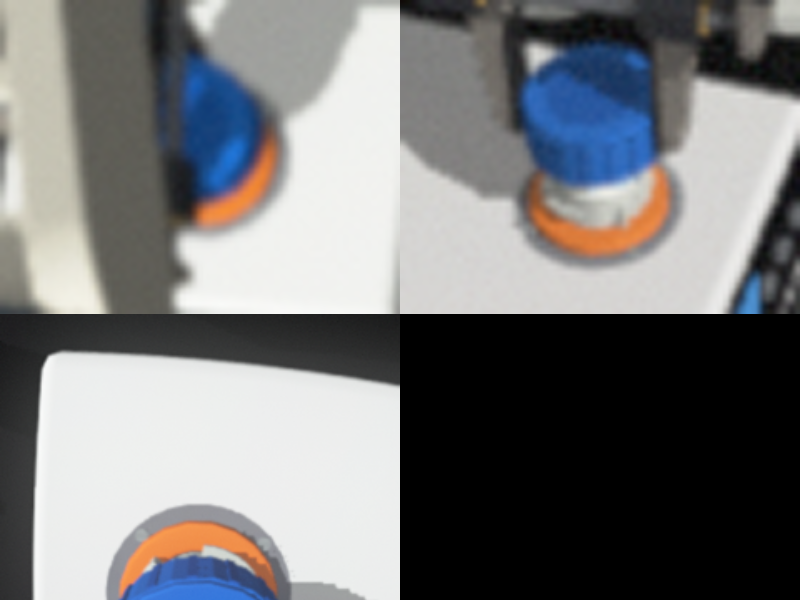

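The wrist view has cap and seal both centred on column 278.5, so x is good. I'll check y and side-view x by projecting expected edges into the top and side views.

```bash
python3 - <<'E'
from h import *
def proj(tag,P):
    d=np.load(f'pics/{tag}.npz');K,T=d['K'],d['T'];p=(np.array(P)-T[:3,3])@T[:3,:3];return np.c_[K[0,2]+K[0,0]*p[:,0]/-p[:,2],K[1,2]+K[1,1]*p[:,1]/p[:,2]]
def circ(c,r,z): t=np.linspace(0,6.283,361);return np.c_[c[0]+r*np.cos(t),c[1]+r*np.sin(t),0*t+z]
o=bot.observe()['ee_pos'];zu=o[2]+.002
S=400/70.
for n,u,v,ox in(('top6',187,190,0),('side6',247,255,400)):
    f=lambda q:np.round((q-[u-35,v-25]+.44)*S+[ox,0],0)
    cap=np.vstack([proj(n,circ(o[:2],.032,z)) for z in(zu,zu+.03)]);ring=proj(n,circ((.611,.163),.0335,.213))
    for k,q in(('cap',cap),('ring',ring)): print(n,k,f(q.min(0)),f(q.max(0)))
E
```

```text
top6 cap [99. 54.] [255. 205.]
top6 ring [133.  87.] [274. 224.]
side6 cap [520.  43.] [663. 188.]
side6 ring [530. 137.] [671. 241.]
```

Predictions and pictures agree to within about 1.5 mm. Lowering over the tapered rim.

Converted, -14 mm / 500 = -0.028, -12 mm / 500 = -0.024.

>>> {"op": "apply_moves", "data": {"series": [{"twist": [0,0,0],"linear": [0,0,-0.008],"grip": 0.5},{"twist": [0,0,0],"linear": [0,0,-0.014],"grip": 0.5},{"twist": [0,0,0],"linear": [0,0,-0.02],"grip": 0.5},{"twist": [0,0,0],"linear": [0,0,-0.024],"grip": 0.5},{"twist": [0,0,0],"linear": [0,0,-0.028],"grip": 0.5},{"twist": [0,0,0],"linear": [0,0,-0.028],"grip": 0.5}]}}

```text
clock: 9.9
ee_pos: [0.6114, 0.1631, 0.2296]
tcp_rot: [-0.0, 0.704, 0.71, -0.0]
ft_force: [0.4, 0.0, -1.0]
finger_gap: 0.692
gripper_force: 30.0
```

Converted, -6 mm / 500 = -0.012, -4 mm / 500 = -0.008.

>>> {"op": "apply_moves", "data": {"series": [{"twist": [0,0,0],"linear": [0,0,-0.004],"grip": 0.5},{"twist": [0,0,0],"linear": [0,0,-0.008],"grip": 0.5},{"twist": [0,0,0],"linear": [0,0,-0.012],"grip": 0.5},{"twist": [0,0,0],"linear": [0,0,-0.012],"grip": 0.5}]}}

```text
clock: 10.3
ee_pos: [0.6113, 0.1639, 0.2236]
tcp_rot: [-0.001, 0.704, 0.71, 0.0]
ft_force: [-0.3, 4.6, -3.1]
finger_gap: 0.695
gripper_force: 30.0
```

A contact of 4.6 N pushes the cap toward +y, so I'll shift the command 2 mm that way.

>>> {"op": "apply_moves", "data": {"series": [{"twist": [0,0,0],"linear": [0,0.002,0],"grip": 0.5},{"twist": [0,0,0],"linear": [0,0.004,0],"grip": 0.5},{"twist": [0,0,0],"linear": [0,0.004,0],"grip": 0.5},{"twist": [0,0,0],"linear": [0,0.004,0],"grip": 0.5}]}}

```text
clock: 10.7
ee_pos: [0.6117, 0.1648, 0.2241]
tcp_rot: [0.0, 0.704, 0.71, -0.0]
ft_force: [-0.3, -0.4, -0.7]
finger_gap: 0.695
gripper_force: 30.0
```

```bash
python3 - <<'E'
from h import *
o=bot.observe();print(o['ee_pos'],o['ft_force'],o['moment'],o['joint_positions'])
E
```

```text
[0.61172795 0.1648451  0.22409276] [-0.27900359 -0.40878709 -0.70801395] [ 0.00978007 -0.11754416  0.05484975] [ 2.61137597e-01  3.48224488e-01  1.59285455e+00 -5.19522223e-04
  1.20033341e+00  2.53339913e-01]
```

Converted, -3.5 mm / 500 = -0.007, -3 mm / 500 = -0.006.

>>> {"op": "apply_moves", "data": {"series": [{"twist": [0,0,0],"linear": [0,0.002,-0.002],"grip": 0.5},{"twist": [0,0,0],"linear": [0,0.002,-0.004],"grip": 0.5},{"twist": [0,0,0],"linear": [0,0.002,-0.006],"grip": 0.5},{"twist": [0,0,0],"linear": [0,0.002,-0.007],"grip": 0.5},{"twist": [0,0,0],"linear": [0,0.002,-0.007],"grip": 0.5}]}}

```text
clock: 11.2
ee_pos: [0.6115, 0.1661, 0.2203]
tcp_rot: [-0.0, 0.704, 0.71, -0.0]
ft_force: [0.4, -0.1, -0.0]
finger_gap: 0.695
gripper_force: 30.0
```

Converted, -2 mm / 500 = -0.004, -1 mm / 500 = -0.002.

>>> {"op": "apply_moves", "data": {"series": [{"twist": [0,0,0],"linear": [0,0,-0.002],"grip": 0.5},{"twist": [0,0,0],"linear": [0,0,-0.004],"grip": 0.5},{"twist": [0,0,0],"linear": [0,0,-0.004],"grip": 0.5},{"twist": [0,0,0],"linear": [0,0,-0.004],"grip": 0.5}]}}

```text
clock: 11.6
ee_pos: [0.6116, 0.1661, 0.2184]
tcp_rot: [-0.0, 0.704, 0.71, -0.0]
ft_force: [-0.6, -0.1, -0.2]
finger_gap: 0.689
gripper_force: 30.0
```

Converted, -1.5 mm / 500 = -0.003, -1 mm / 500 = -0.002.

>>> {"op": "apply_moves", "data": {"series": [{"twist": [0,0,0],"linear": [0,0,-0.002],"grip": 0.5},{"twist": [0,0,0],"linear": [0,0,-0.003],"grip": 0.5},{"twist": [0,0,0],"linear": [0,0,-0.003],"grip": 0.5}]}}

```text
clock: 11.9
ee_pos: [0.6115, 0.1661, 0.2168]
tcp_rot: [-0.0, 0.704, 0.71, -0.0]
ft_force: [0.1, -0.2, 0.3]
finger_gap: 0.691
gripper_force: 30.0
```

Converted, -1.5 mm / 500 = -0.003, -1 mm / 500 = -0.002.

>>> {"op": "apply_moves", "data": {"series": [{"twist": [0,0,0],"linear": [0,0,-0.002],"grip": 0.5},{"twist": [0,0,0],"linear": [0,0,-0.003],"grip": 0.5},{"twist": [0,0,0],"linear": [0,0,-0.003],"grip": 0.5}]}}

```text
clock: 12.2
ee_pos: [0.6115, 0.1661, 0.2154]
tcp_rot: [-0.0, 0.704, 0.71, -0.0]
ft_force: [0.6, -0.1, -0.5]
finger_gap: 0.691
gripper_force: 30.0
```

Converted, -1.3 mm / 500 = -0.0026, -0.7 mm / 500 = -0.0014.

>>> {"op": "apply_moves", "data": {"series": [{"twist": [0,0,0],"linear": [0,0,-0.0014],"grip": 0.5},{"twist": [0,0,0],"linear": [0,0,-0.0026],"grip": 0.5},{"twist": [0,0,0],"linear": [0,0,-0.0026],"grip": 0.5}]}}

```text
clock: 12.5
ee_pos: [0.6115, 0.1661, 0.2141]
tcp_rot: [-0.0, 0.704, 0.71, -0.0]
ft_force: [0.4, -0.2, -0.7]
finger_gap: 0.69
gripper_force: 30.0
```

Converted, -1.2 mm / 500 = -0.0024, -0.7 mm / 500 = -0.0014.

>>> {"op": "apply_moves", "data": {"series": [{"twist": [0,0,0],"linear": [0,0,-0.0014],"grip": 0.5},{"twist": [0,0,0],"linear": [0,0,-0.0024],"grip": 0.5},{"twist": [0,0,0],"linear": [0,0,-0.0024],"grip": 0.5}]}}

```text
clock: 12.8
ee_pos: [0.6115, 0.1661, 0.2129]
tcp_rot: [-0.0, 0.704, 0.71, -0.0]
ft_force: [-0.4, 0.3, -0.8]
finger_gap: 0.696
gripper_force: 30.0
```

Converted, -1.2 mm / 500 = -0.0024, -0.7 mm / 500 = -0.0014.

>>> {"op": "apply_moves", "data": {"series": [{"twist": [0,0,0],"linear": [0,0,-0.0014],"grip": 0.5},{"twist": [0,0,0],"linear": [0,0,-0.0024],"grip": 0.5},{"twist": [0,0,0],"linear": [0,0,-0.0024],"grip": 0.5}]}}

```text
clock: 13.1
ee_pos: [0.6115, 0.1661, 0.2117]
tcp_rot: [-0.0, 0.704, 0.71, -0.0]
ft_force: [0.1, -0.4, -1.5]
finger_gap: 0.694
gripper_force: 30.0
```

Converted, -1.2 mm / 500 = -0.0024, -0.7 mm / 500 = -0.0014.

>>> {"op": "apply_moves", "data": {"series": [{"twist": [0,0,0],"linear": [0,0,-0.0014],"grip": 0.5},{"twist": [0,0,0],"linear": [0,0,-0.0024],"grip": 0.5},{"twist": [0,0,0],"linear": [0,0,-0.0024],"grip": 0.5}]}}

```text
clock: 13.4
ee_pos: [0.6117, 0.1662, 0.2107]
tcp_rot: [0.0, 0.704, 0.71, 0.0]
ft_force: [-0.3, 0.3, 1.5]
finger_gap: 0.694
gripper_force: 30.0
```

Converted, -0.7 mm / 500 = -0.0014.

>>> {"op": "apply_moves", "data": {"series": [{"twist": [0,0,0],"linear": [0,0,-0.0014],"grip": 0.5},{"twist": [0,0,0],"linear": [0,0,-0.0014],"grip": 0.5},{"twist": [0,0,0],"linear": [0,0,-0.0014],"grip": 0.5}]}}

```text
clock: 13.7
ee_pos: [0.6116, 0.1661, 0.2102]
tcp_rot: [0.0, 0.704, 0.71, 0.0]
ft_force: [-1.2, -0.5, 4.3]
finger_gap: 0.696
gripper_force: 30.0
```

Converted, -0.7 mm / 500 = -0.0014.

>>> {"op": "apply_moves", "data": {"series": [{"twist": [0,0,0],"linear": [0,0,-0.0014],"grip": 0.5},{"twist": [0,0,0],"linear": [0,0,-0.0014],"grip": 0.5},{"twist": [0,0,0],"linear": [0,0,-0.0014],"grip": 0.5}]}}

```text
clock: 14.0
ee_pos: [0.6116, 0.1661, 0.2097]
tcp_rot: [0.0, 0.704, 0.71, 0.0]
ft_force: [-2.3, 0.6, 6.6]
finger_gap: 0.693
gripper_force: 30.0
```

The slope is about 5 N/mm with the cap about 6.8 mm above the filler point, which is the seal's spring: the lugs dropped at once. Now clockwise in small stages, watching force and moment.

Converted, -15 degrees / 180 = -0.0833.

>>> {"op": "apply_moves", "data": {"series": [{"twist": [0,0,-0.0278],"linear": [0,0,0],"grip": 0.5},{"twist": [0,0,-0.0556],"linear": [0,0,0],"grip": 0.5},{"twist": [0,0,-0.0833],"linear": [0,0,0],"grip": 0.5},{"twist": [0,0,-0.0833],"linear": [0,0,0],"grip": 0.5}]}}

```text
clock: 14.4
ee_pos: [0.6124, 0.1662, 0.2099]
tcp_rot: [0.0, 0.792, 0.611, 0.001]
ft_force: [0.2, 0.0, 5.5]
finger_gap: 0.693
gripper_force: 30.0
```

```bash
cat > s.py <<'E'
from h import *
o=bot.observe();print(o['ee_pos'].round(4),o['ft_force'].round(1),o['moment'].round(2),o['joint_positions'][5].round(3),o['finger_gap'].round(3))
E
python3 s.py
```

```text
Traceback (most recent call last):
  File "s.py", line 2, in <module>
    o=bot.observe();print(o['ee_pos'].round(4),o['ft_force'].round(1),o['moment'].round(2),o['joint_positions'][5].round(3),o['finger_gap'].round(3))
                                                                                                                            ^^^^^^^^^^^^^^^^^^^^^
AttributeError: 'float' object has no attribute 'round'
```

```bash
sed -i "s/o\['finger_gap'\].round(3)/o['finger_gap']/" s.py; python3 s.py
```

```text
[0.6124 0.1662 0.2099] [0.2 0.  5.5] [-0.08 -0.02 -0.07] 0.52 0.6929178637378067
```

Converted, -15 degrees / 180 = -0.0833.

>>> {"op": "apply_moves", "data": {"series": [{"twist": [0,0,-0.0278],"linear": [0,0,0],"grip": 0.5},{"twist": [0,0,-0.0556],"linear": [0,0,0],"grip": 0.5},{"twist": [0,0,-0.0833],"linear": [0,0,0],"grip": 0.5},{"twist": [0,0,-0.0833],"linear": [0,0,0],"grip": 0.5}]}}

```text
clock: 14.8
ee_pos: [0.6125, 0.1663, 0.2099]
tcp_rot: [0.0, 0.865, 0.502, 0.001]
ft_force: [0.5, 0.8, 6.3]
finger_gap: 0.694
gripper_force: 30.0
```

```bash
python3 s.py
```

```text
[0.6125 0.1663 0.2099] [0.5 0.8 6.3] [-0.07 -0.05 -0.07] 0.782 0.6938679682444856
```

Converted, -15 degrees / 180 = -0.0833.

>>> {"op": "apply_moves", "data": {"series": [{"twist": [0,0,-0.0278],"linear": [0,0,0],"grip": 0.5},{"twist": [0,0,-0.0556],"linear": [0,0,0],"grip": 0.5},{"twist": [0,0,-0.0833],"linear": [0,0,0],"grip": 0.5},{"twist": [0,0,-0.0833],"linear": [0,0,0],"grip": 0.5}]}}

```text
clock: 15.2
ee_pos: [0.6125, 0.1663, 0.2099]
tcp_rot: [0.0, 0.923, 0.385, 0.001]
ft_force: [0.2, -0.6, 5.1]
finger_gap: 0.69
gripper_force: 30.0
```

```bash
python3 s.py
```

```text
[0.6125 0.1663 0.2099] [ 0.2 -0.6  5.1] [-0.04 -0.01 -0.05] 1.043 0.6900201097106817
```

Converted, -10 degrees / 180 = -0.0556.

>>> {"op": "apply_moves", "data": {"series": [{"twist": [0,0,-0.0278],"linear": [0,0,0],"grip": 0.5},{"twist": [0,0,-0.0556],"linear": [0,0,0],"grip": 0.5},{"twist": [0,0,-0.0556],"linear": [0,0,0],"grip": 0.5}]}}

```text
clock: 15.5
ee_pos: [0.6128, 0.1663, 0.2097]
tcp_rot: [0.0, 0.953, 0.304, 0.001]
ft_force: [2.2, 0.0, 4.6]
finger_gap: 0.69
gripper_force: 30.0
```

```bash
python3 s.py
```

```text
[0.6128 0.1663 0.2097] [2.2 0.  4.6] [-0.03 -0.5  -0.03] 1.216 0.690200935149895
```

Converted, -10 degrees / 180 = -0.0556.

>>> {"op": "apply_moves", "data": {"series": [{"twist": [0,0,-0.0278],"linear": [0,0,0],"grip": 0.5},{"twist": [0,0,-0.0556],"linear": [0,0,0],"grip": 0.5},{"twist": [0,0,-0.0556],"linear": [0,0,0],"grip": 0.5}]}}

```text
clock: 15.8
ee_pos: [0.6134, 0.1662, 0.2094]
tcp_rot: [0.0, 0.975, 0.22, 0.002]
ft_force: [7.5, -1.1, -0.8]
finger_gap: 0.694
gripper_force: 30.0
```

```bash
python3 s.py
```

```text
[0.6134 0.1662 0.2094] [ 7.5 -1.1 -0.8] [ 0.06 -1.16 -0.05] 1.389 0.6942373286083718
```

The thread is now drawing the cap down, with some +x side force. I'll follow with the command.

Converted, 1.5 mm / 500 = 0.003, -1.2 mm / 500 = -0.0024, -8 degrees / 180 = -0.0444.

>>> {"op": "apply_moves", "data": {"series": [{"twist": [0,0,0],"linear": [0.002,0,-0.0012],"grip": 0.5},{"twist": [0,0,-0.0222],"linear": [0.003,0,-0.0018],"grip": 0.5},{"twist": [0,0,-0.0444],"linear": [0.003,0,-0.0024],"grip": 0.5},{"twist": [0,0,-0.0444],"linear": [0.003,0,-0.0024],"grip": 0.5}]}}

```text
clock: 16.2
ee_pos: [0.6141, 0.166, 0.2088]
tcp_rot: [0.0, 0.988, 0.152, 0.001]
ft_force: [2.8, -1.5, 6.2]
finger_gap: 0.695
gripper_force: 30.0
```

```bash
python3 s.py
```

```text
[0.6141 0.166  0.2088] [ 2.8 -1.5  6.2] [-0.18 -0.4   0.03] 1.528 0.6945722388891135
```

Converted, -0.4 mm / 500 = -0.0008, -0.2 mm / 500 = -0.0004, -8 degrees / 180 = -0.0444.

>>> {"op": "apply_moves", "data": {"series": [{"twist": [0,0,-0.0222],"linear": [0.0008,0,-0.0004],"grip": 0.5},{"twist": [0,0,-0.0444],"linear": [0.0008,0,-0.0008],"grip": 0.5},{"twist": [0,0,-0.0444],"linear": [0.0008,0,-0.0008],"grip": 0.5}]}}

```text
clock: 16.5
ee_pos: [0.6146, 0.1656, 0.2084]
tcp_rot: [0.0, 0.997, 0.083, 0.001]
ft_force: [3.0, -2.0, 7.2]
finger_gap: 0.696
gripper_force: 30.0
```

```bash
python3 s.py
```

```text
[0.6146 0.1656 0.2084] [ 3.  -2.   7.2] [-0.41 -0.42  0.14] 1.667 0.6956133554574675
```

Converted, -0.4 mm / 500 = -0.0008, -0.2 mm / 500 = -0.0004, -6 degrees / 180 = -0.0333.

>>> {"op": "apply_moves", "data": {"series": [{"twist": [0,0,-0.0167],"linear": [0,0,-0.0004],"grip": 0.5},{"twist": [0,0,-0.0333],"linear": [0,0,-0.0008],"grip": 0.5},{"twist": [0,0,-0.0333],"linear": [0,0,-0.0008],"grip": 0.5}]}}

```text
clock: 16.8
ee_pos: [0.6153, 0.1649, 0.2083]
tcp_rot: [0.001, 0.999, 0.032, 0.002]
ft_force: [4.1, -5.4, 6.0]
finger_gap: 0.696
gripper_force: 30.0
```

```bash
python3 s.py
```

```text
[0.6153 0.1649 0.2083] [ 4.1 -5.4  6. ] [-0.93 -0.84  1.26] 1.77 0.696499221656109
```

The moment jumped to 1.26 Nm after 87° with the cap at about 5.3 mm: it is home on the stop. Letting go and rising.

Converted, 130 mm / 500 = 0.26, 105 mm / 500 = 0.21.

>>> {"op": "apply_moves", "data": {"series": [{"twist": [0,0,0],"linear": [0,0,0],"grip": 0.75},{"twist": [0,0,0],"linear": [0,0,0],"grip": 0.85},{"twist": [0,0,0],"linear": [0,0,0],"grip": 1},{"twist": [0,0,0],"linear": [0,0,0],"grip": 1},{"twist": [0,0,0],"linear": [0,0,0],"grip": 1},{"twist": [0,0,0],"linear": [0,0,0.02],"grip": 1},{"twist": [0,0,0],"linear": [0,0,0.06],"grip": 1},{"twist": [0,0,0],"linear": [0,0,0.13],"grip": 1},{"twist": [0,0,0],"linear": [-0.04,0,0.21],"grip": 1},{"twist": [0,0,0],"linear": [-0.12,0,0.26],"grip": 1},{"twist": [0,0,0],"linear": [-0.18,0,0.26],"grip": 1},{"twist": [0,0,0],"linear": [-0.18,0,0.26],"grip": 1}]}}

```text
clock: 18.0
ee_pos: [0.5211, 0.1662, 0.3395]
tcp_rot: [-0.0, 1.0, 0.031, 0.001]
ft_force: [-0.4, 0.3, -0.3]
finger_gap: 0.999
gripper_force: 0.0
```

```bash
python3 s.py; python3 - <<'E'
from h import *
def proj(tag,P):
    d=np.load(f'pics/{tag}.npz');K,T=d['K'],d['T'];p=(np.array(P)-T[:3,3])@T[:3,:3];return np.c_[K[0,2]+K[0,0]*p[:,0]/-p[:,2],K[1,2]+K[1,1]*p[:,1]/p[:,2]]
def circ(c,r,z): t=np.linspace(0,6.283,361);return np.c_[c[0]+r*np.cos(t),c[1]+r*np.sin(t),0*t+z]
c=snap('side','side8');im=c['img'].astype(int);m=(im[:,:,2]>im[:,:,0]+50)
def bb(m): ys,xs=np.nonzero(m);return len(xs),xs.min(),xs.max()+1,ys.min(),ys.max()+1
k=np.zeros_like(m);k[230:280,220:263]=1;print('cap',bb(m&k));print('orange left',((im[:,:,0]>im[:,:,2]+60)&k).sum())
for h in(.0052,.008,.012):
    q=np.vstack([proj('side8',circ((.611,.165),.032,.205+h+z)) for z in(0,.03)]);print(h,q.min(0).round(1),q.max(0).round(1))
E
```

```text
[0.5211 0.1662 0.3395] [-0.4  0.3 -0.3] [ 0.04 -0.04  0.03] 1.815 0.9989347958420048
cap (485, np.int64(234), np.int64(259), np.int64(249), np.int64(273))
orange left 9
0.0052 [233.8 247.5] [258.3 272.6]
0.008 [233.7 246.8] [258.2 271.9]
0.012 [233.5 245.7] [258.2 270.9]
```

```bash
python3 -c "
from station import bot
print(bot.close_job())"
```

```text
the job is handed in; nothing more can be done
None
```

The job is handed in: the cap dropped past the thread starts as I set it on, so no backward turn was needed, and I screwed it clockwise about 87° to the stop (about 1.3 Nm, estimated 5.3 mm above the cooler top); after I let go it sat level in the side camera, which cannot resolve the last few millimetres of height, and the verdict was not shown.

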